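# Rap the feeder and present a fresh sample tray

### The job

Rap the feeder's trough clean by pressing the yellow-based spring pedal down to its stop and letting it rise. Then fetch a fresh tray: the top tray clings to the nested stack, so peel it off by lifting it at its blue corner lug while the opposite corner still rests in the stack, leaving the tray beneath in its place. Finish holding this tray in the gripper, level and still, with its middle under the feeder's spout and its rim about 5 cm below the outlet, and leave all the other things on the bench where they are.

Things in the scene. Friction and masses are not known exactly. Their poses are not given: they have to be found in the camera images.
- pedal (a joint): spring pedal angle in rad: 0 up (at rest), 0.35 fully down on its stop; the spring lifts it again when let go. Pushing down at the rubber pad takes about 5 N to start and 9 N at the stop
- pedal_pad (a point): middle of the top of the pedal's rubber pad (60 x 74 mm), 95 mm above the bench at rest, 55 mm at the stop. The dark tread (150 x 80 mm) on a yellow base is hinged 118 mm beyond this point, on the side away from the robot; it slopes up to the robot and swings down, this point moving 40 mm down and 11 mm robotwards. Pedal and stack stand left and right of the feeder, either way round
- tray_mid (a point): top steel tray, to be peeled off (0.16 to 0.26 kg): middle of its mouth, level with the rim, 48 mm above the bench when stacked. Rim 160 (x) x 120 (y) mm, z up; 26 mm deep over all, floor 122 x 82 mm. Four brass spring clips on the rim of the tray beneath (long sides, 24 mm from the corners) pinch its rim: each clings with a few N until the rim there has risen 6 mm
- lug (a point): middle of the blue upright lug at the top tray's corner, to be gripped; at (-95, -71, +16) mm from tray_mid in the tray's axes. Flat plate 10 mm thick, 24 mm long, 32 mm tall; its length points outwards from the tray's middle (along (-0.8, -0.6) in the tray's axes), so fingers close across that line. Its top is 16 mm above this point; both sides are free. Peeling takes up to about 15 N here
- heel (a point): underside of the top tray's dimple at the corner diagonally opposite the lug, at (52, 32, -26) mm from tray_mid: the corner that stays down while the lug side is lifted
- under_mid (a point): second steel tray, just beneath, same make with a grey lug on the opposite corner: middle of its rim, 8 mm below that of the top tray. It stays in the stack
- tray_top: the top tray itself; origin under its middle, 26 mm below tray_mid, same axes
- nest: fixed black base plate 178 x 138 mm with the lowest tray in it, holding the stack; origin under its middle on the bench, axes as the trays' when stacked (the top tray's dimples then stand 22 mm above it)
- spout (a point): outlet of the feeder's downward steel spout (28 mm across), 205 mm above the bench, its axis 20 mm inside the robot-side end of the trough. The trough that carries it (54 mm wide, underside 233 mm above the bench) runs from it to the feeder's body, whose near face is 150 mm farther from the robot
- feeder: fixed vibratory feeder with trough, spout and hopper (top 324 mm above the bench); origin on the bench under the spout, x runs along the trough to the body
- jar: bystander: amber jar, 64 mm across, 85 mm tall; origin under its middle
- bottle: bystander: white bottle, 60 mm across, 140 mm tall; origin under its middle
- funnel: bystander: steel funnel standing mouth down, 90 mm across, 85 mm tall; origin under its middle
- wrench: bystander: wrench lying flat; origin under its middle
- brush: bystander: brush lying flat; origin under its middle
- clamp: bystander: aluminium clamp ring lying flat, 72 mm across, 16 mm high; origin under its middle
- beaker: bystander: clear beaker, 70 mm across, 70 mm tall; origin under its middle

How it is judged:
On the way, in this order (a step that is already met when the one before it is completed fails the run):
1. the pedal is pressed down to its stop (0.32 rad or more) while the top tray still sits in the stack (value of joint pedal above 0.32 rad and distance of tray_top from where it was at the start of the episode below 0.006 m), for 0.1 s.
2. the top tray is held by the fingers and tilted 5 degrees or more, lug side up, while its opposite corner is lifted less than 7 mm (angle between tray_top's own z axis and vertical above 0.087 rad and z of lug in the frame of nest above 0.076 m and z of heel in the frame of nest below 0.029 m and horizontal distance between heel and under_mid below 0.08 m and contact force between the fingers and tray_top above 1 N), for 0.1 s.
3. the top tray is lifted clear of the stack (z of tray_mid in the frame of nest above 0.09 m and z of heel in the frame of nest above 0.05 m), for 0.1 s.
At the end, for the whole second after the job is handed in: The fingers hold the top tray still (under 30 mm/s) and within 0.2 rad of level, not touching the feeder; the middle of its mouth is within 30 mm of the spout's axis and 20 to 90 mm below the outlet; the pedal is up again, and the second tray is within 12 mm of where it was (horizontal distance between tray_mid and spout below 0.03 m and z of tray_mid in the frame of spout between -0.09 and -0.02 m and angle between tray_top's own z axis and vertical below 0.2 rad and contact force between the fingers and tray_top above 1 N and contact force between tray_top and feeder below 0.3 N and linear speed of tray_top below 0.03 m/s and value of joint pedal below 0.06 rad and distance of under_mid from where it was at the start of the episode below 0.012 m); the arm keeps its last pose, push and grip.
It fails at once if the second tray is pulled out of the stack or shifted by more than 20 mm (distance of under_mid from where it was at the start of the episode above 0.02 m).
It fails at once if a bystander is moved by more than 30 mm (distance of any of jar, bottle, funnel, wrench, brush, clamp, beaker from where it was at the start of the episode above 0.03 m).
It also fails if it takes over 67 s, if anything falls off the work surface, if the arm or the gripper's body presses on something with over 40 N, if the wrist force passes 120 N, or if a joint passes its speed limit or range.

### The arm

A 6-joint arm with a two-finger parallel gripper is mounted at the origin on the work surface. World frame = base frame: x ahead of the robot, y to its left, z up, the work surface at z = 0. Lengths are in m, angles in rad, forces in N, time in s.
With the tool pointing down it reaches from about 0.35 to 0.875 m from the base axis. Payload 4.2 kg.
Tool frame: the origin (TCP) lies midway between the tips of the shut fingers; the grasp point (between the pads) lies 19 mm behind it; z points along the fingers, y is the line along which they close (so a half turn about z gives the same grasp; the last joint's range is limited). The gripper opens to 85 mm and grips with 20 to 120 N. Pads are 22 mm wide; open, the fingers measure 114 mm over their backs; the gripper's body (76 mm by 85 mm) begins 54 mm behind the grasp point. The pads swing forward as they close: fully open they stand 13 mm farther back than shut.
Start: joints at [1.573, 0.385, 0.008, 0, -1.194, -0.259], TCP at [0.159, 0.604, 0.231] pointing down, gripper open.
Joint ranges: [-3.14, 3.14], [-1.21, 2.06], [-1.07, 1.41], [-3.16, 2.05], [-2.99, -0.16], [-3.1, 3.1]. Speed limits (rad/s): [2.79, 2.79, 3.14, 3.14, 3.14, 3.14].

### API

Orientations are given as a unit quaternion [w, x, y, z].
In Python, from plant import telemetry, viewer, workorder gives the robot as it stands. The module is installed in compiled form; this text tells all that it offers.
- The arm moves only by the tool send_rows, never from a script. Its arguments are lists of equal length, an entry for each row: "linear": the shift along the tool's x, y, z in mm, a list of three; "twist": the turn, a rotation vector about the tool's x, y, z in degrees, a list of three; "gripper": the finger opening in mm, from 0 to 85.4. A call has 1 to 12 rows; each row is the pose to reach, as a shift and turn from the pose commanded when the call began, along the tool's axes at that moment; what a row does not reach only later rows make up. A row lasts 1/8 s, in which the tool goes at most 62.5 mm and 10.7 degrees, less where a joint would pass 70% of its speed; a pose out of reach is approached as far as the arm can. A call with a gripper value outside its range is refused whole. The fingers move at their own pace and stop on an object; "force" is the grip in N (left out, the last holds). Time passes only in rows, so rows that repeat a pose let the fingers close. It gives the time, the measured TCP pose, the force, the opening and the grip force at its end, in the units of the state.
- telemetry.state(): the state, without advancing time (a new reading comes with each control period).
- viewer.get_image(name): name is "scene" or "top" or "wrist"; returns the picture (420x560x3 uint8, blue, green, red); there is no depth.
- viewer.camera_info(name): a dict with "camera_matrix" (3x3 intrinsics, pixels), "R" (3x3) and "t" (3): a world point X has camera coordinates R X + t; the wrist camera has in their place "mount" (4x4, takes a point from camera to tool coordinates, whose origin is the TCP and whose axes are the flange's). Camera axes: x right, y down, z forward; pixel columns grow to the right and rows downward; lengths in m; the calibration is good to about 2 mm. The wrist camera is an equidistant fisheye: a pixel r from the principal point sees the ray r / f radians off the axis. A picture is of the moment at which its call begins: read the wrist's pose just before it. camera_info takes no time and is no camera call.
- workorder.finish_job(): hands the job in; it is judged then, once.
The state is a dict: "t": time; "joints": joint angles; "dq": joint speeds; "joint_torque": joint torques, N m; "eef_pos": TCP position; "orientation": TCP orientation; "force": force on the tool from outside, world axes, zero at the start; "torque": the same for the moment, N m; "finger_gap": opening from 0.0 (shut) to 1.0 (fully open); "grasp_force": force on a finger pad.
Only numpy, scipy, OpenCV 4.12 (cv2) and the standard library are available. Lean on these libraries where they do the work, as an engineer would, in place of code of your own. Each camera call takes 0.05 s, during which the arm holds its last target. There are 200 camera calls.

## Working session

There is one attempt and no reset: what is moved stays moved. The work goes in short steps, Python scripts to look and compute and a tool call to move; the robot and the scene stay as the last step left them, time stands still between calls to the robot, and variables do not carry over. Pictures are saved under pics/ and viewed, at most 10 in all, crops included, and the job is handed in when it is done.

Besides the shell and the picture viewer there is one more tool, called after ">>>" in YAML: its name, and indented under it one key for each argument. send_rows: Moves the arm, as the interface text tells. Its arguments: {"type":"object","properties":{"linear":{"type":"array","items":{"type":"array","items":{"type":"number"}}},"twist":{"type":"array","items":{"type":"array","items":{"type":"number"}}},"gripper":{"type":"array","items":{"type":"number"}},"force":{"type":"number"}},"required":["linear","twist","gripper"]}

```bash
mkdir -p pics
python3 - <<'E'
from plant import telemetry, viewer
import cv2,numpy as np
s=telemetry.state(); print(s)
for n in("scene","top"):
    im=viewer.get_image(n); cv2.imwrite(f"pics/{n}0.png",im)
    print(n,viewer.camera_info(n))
im=viewer.get_image("wrist"); cv2.imwrite("pics/wrist0.png",im); print(viewer.camera_info("wrist"))
E
```

```text
{'t': 0.0, 'joints': array([ 1.57258649e+00,  3.85531369e-01,  6.65036971e-03, -4.99553815e-04,
       -1.19403081e+00, -2.58586023e-01]), 'dq': array([ 0.00118636, -0.00070707, -0.00014402, -0.00161633,  0.00224463,
        0.00289765]), 'joint_torque': array([ 4.58130489e-04, -3.92289841e+01,  1.88402313e+01,  4.18617323e+00,
       -4.66822807e-03, -3.38527371e-06]), 'eef_pos': array([0.15858079, 0.60394265, 0.23024633]), 'orientation': array([ 1.07892835e-03,  9.91755920e-01, -1.28136734e-01, -9.28789123e-05]), 'force': array([-0.89260802,  0.42497974, -0.07287807]), 'torque': array([0.00043552, 0.05520921, 0.02182456]), 'grasp_force': 0.0, 'finger_gap': 0.9983198491831801}
scene {'camera_matrix': array([[486.91266604,   0.        , 279.94074544],
       [  0.        , 486.91266604, 207.52855947],
       [  0.        ,   0.        ,   1.        ]]), 'R': array([[ 0.75916354,  0.65070806, -0.01580353],
       [ 0.42399684, -0.51279575, -0.74650331],
       [-0.4938597 ,  0.56001745, -0.665194  ]]), 't': array([-0.42554913, -0.144226  ,  1.8890448 ])}
top {'camera_matrix': array([[
[... 171 characters left out ...]
, -0.99995477, -0.0065332 ],
       [-0.99168249, -0.00601517, -0.12856773],
       [ 0.12852262,  0.00736757, -0.99167921]]), 't': array([0.00436224, 0.58765154, 1.2303694 ])}
{'camera_matrix': array([[325.1922621 ,   0.        , 278.0946163 ],
       [  0.        , 325.1922621 , 210.02854406],
       [  0.        ,   0.        ,   1.        ]]), 'mount': array([[-8.03020055e-05, -9.59687708e-01, -2.81068490e-01,
         7.10317837e-02],
       [ 9.99999889e-01, -2.07570845e-04,  4.23032807e-04,
        -2.95762593e-04],
       [-4.64321009e-04, -2.81068425e-01,  9.59687618e-01,
        -1.43164112e-01],
       [ 0.00000000e+00,  0.00000000e+00,  0.00000000e+00,
         1.00000000e+00]])}
```

View pics/scene0.png

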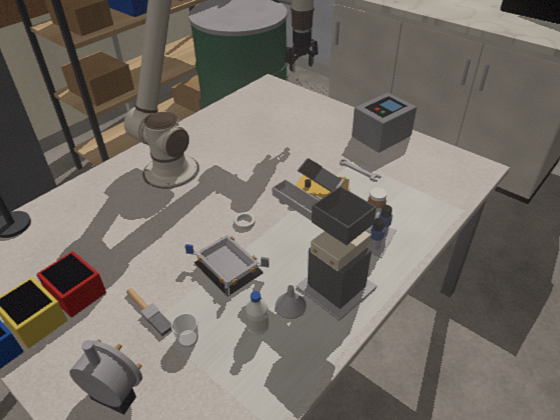

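View pics/top0.png

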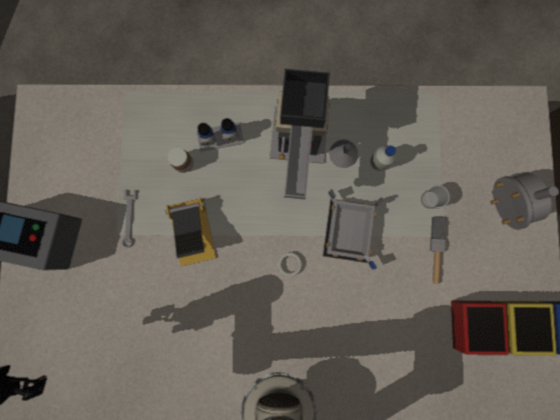

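The scene shows the feeder with the pedal behind it and the tray stack on the near side. In the top view the pedal is near (190,230), the tray near (352,229), the blue lug near (373,266) and the spout end of the trough near (297,192). I'll enlarge these and measure.

```bash
cat > h.py <<'E'
from plant import telemetry, viewer
import cv2,numpy as np
from scipy.spatial.transform import Rotation as Ro
def ray(n,px):
    c=viewer.camera_info(n);d=np.linalg.inv(c["camera_matrix"])@[px[0],px[1],1]
    return -c["R"].T@c["t"],c["R"].T@d
def onz(n,px,z):
    o,d=ray(n,px);return o+d*(z-o[2])/d[2]
def tri(p1,p2):
    (o,d),(q,e)=ray("top",p1),ray("scene",p2)
    A=np.c_[d,-e];s=np.linalg.lstsq(A,q-o,rcond=None)[0]
    a,b=o+d*s[0],q+e*s[1];return (a+b)/2,np.linalg.norm(a-b)
def proj(n,X):
    c=viewer.camera_info(n);p=c["camera_matrix"]@(c["R"]@X+c["t"]);return p[:2]/p[2]
def pose():
    s=telemetry.state();q=s["orientation"];return s["eef_pos"],Ro.from_quat(np.r_[q[1:],q[0]])
def blob(im,lo,hi):
    m=cv2.inRange(cv2.cvtColor(im,cv2.COLOR_BGR2HSV),lo,hi)
    n,l,st,c=cv2.connectedComponentsWithStats(m);return [(c[i].round(1),st[i]) for i in range(1,n) if st[i,4]>8]
E
python3 - <<'E'
from h import *
t=cv2.imread("pics/top0.png");s=cv2.imread("pics/scene0.png")
a=cv2.resize(t[175:285,150:230],(400,550),interpolation=cv2.INTER_CUBIC)
b=cv2.resize(t[175:285,310:390],(400,550),interpolation=cv2.INTER_CUBIC)
cv2.imwrite("pics/c1.png",np.hstack([a,b]))
c=cv2.resize(s[150:300,170:370],(800,600),interpolation=cv2.INTER_CUBIC);cv2.imwrite("pics/c2.png",c)
for n,i in(("top",t),("scene",s)):
    print(n,"blue",[(tuple(x),*y) for x,y in blob(i,(105,120,60),(130,255,255))]); print("yel",[(tuple(x),*y) for x,y in blob(i,(15,150,80),(30,255,255))])
E
```

```text
top blue [((np.float64(226.8), np.float64(131.2)), np.int32(222), np.int32(129), np.int32(11), np.int32(4), np.int32(16)), ((np.float64(203.8), np.float64(136.0)), np.int32(200), np.int32(135), np.int32(9), np.int32(3), np.int32(12)), ((np.float64(390.1), np.float64(150.3)), np.int32(386), np.int32(146), np.int32(9), np.int32(9), np.int32(64)), ((np.float64(372.2), np.float64(264.5)), np.int32(370), np.int32(262), np.int32(6), np.int32(6), np.int32(18)), ((np.float64(557.8), np.float64(321.9)), np.int32(555), np.int32(304), np.int32(5), np.int32(44), np.int32(134))]
yel [((np.float64(188.1), np.float64(202.8)), np.int32(171), np.int32(199), np.int32(30), np.int32(9), np.int32(55)), ((np.float64(201.6), np.float64(243.4)), np.int32(180), np.int32(206), np.int32(35), np.int32(59), np.int32(557)), ((np.float64(527.2), np.float64(327.6)), np.int32(508), np.int32(304), np.int32(48), np.int32(51), np.int32(644))]
scene blue [((np.float64(122.4), np.float64(5.9)), np.int32(108), np.int32(0), np.int32(27), np.int32(17), np.int32(288)), ((np.float64(188.4), np.float64(245.9)), np.int32(186), np.int32(245), np.int32(6), np.int32(3), np.int32(16)), ((np.float64(189.1), np.float64(250.5)), np.int32(187), np.int32(249), np.int32(5), np.int32(4), np.int32(14)), ((np.float64(255.1), np.float64(295.8)), np.int32(251), np.int32(291), np.int32(9), np.int32(11), np.int32(77)), ((np.float64(4.2), np.float64(331.7)), np.int32(0), np.int32(321), np.int32(13), np.int32(21), np.int32(109))]
yel [((np.float64(36.6), np.float64(320.4)), np.int32(0), np.int32(278), np.int32(67), np.int32(70), np.int32(1450))]
```

View pics/c1.png

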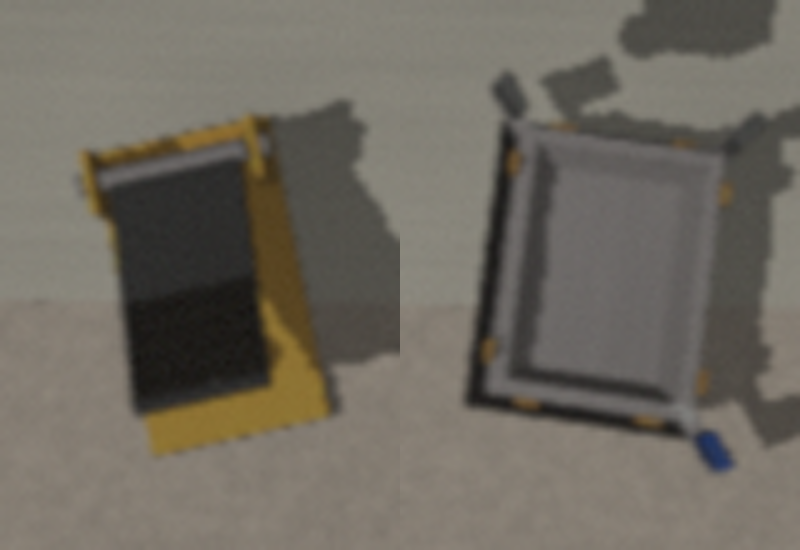

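View pics/c2.png

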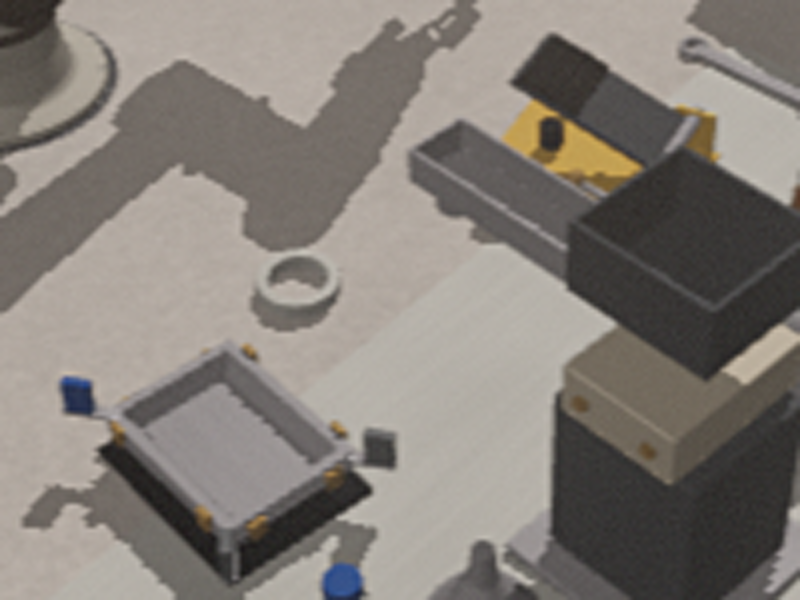

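c1 (5x): pad corners are near (122,305), (258,278), (268,385) and (138,410). Tray rim corners are near (512,125), (725,158), (690,430) and (483,395), with the lug at (715,452). c2 (4x): pad centre is near (561,74), lug near (78,396), rim centre near (230,435), and the trough's end corners near (412,155) and (462,122).

Run:
```python
from h import *
L=lambda x,y:(150+x/5,175+y/5); R=lambda x,y:(310+(x-400)/5,175+y/5); S=lambda x,y:(170+x/4,150+y/4)
np.set_printoptions(precision=4,suppress=True)
print("pad",tri(L(197,343),S(561,74)),onz("top",L(197,343),.095))
for a,b in((L(122,305),S(607,65)),(L(258,278),S(572,115)),(L(268,385),S(512,80)),(L(138,410),S(552,35))):print(tri(a,b))
print("tread far",[onz("top",L(*p),.045) for p in((108,190),(245,158))])
C=[onz("top",R(*p),.048) for p in((512,125),(725,158),(690,430),(483,395))]
print("tray",C,np.mean(C,0)); print(tri(R(602.5,277),S(230,435)))
x=(C[0]+C[1]-C[2]-C[3]);y=C[0]+C[3]-C[1]-C[2];print("yaw",np.degrees([np.arctan2(x[1],x[0]),np.arctan2(-y[0],y[1])]))
print("lug",tri(R(715,452),S(78,396)),onz("top",R(715,452),.064))
t=cv2.imread("pics/top0.png");s=cv2.imread("pics/scene0.png")
a=cv2.resize(t[130:210,260:330],(525,600),interpolation=cv2.INTER_CUBIC);cv2.imwrite("pics/c3.png",a)
for z in(.25,.26,.27):print(z,proj("scene",onz("top",(286,197),z)))
```

```text
pad (array([0.4802, 0.2584, 0.088 ]), np.float64(0.004907928396588047)) [0.4782 0.2551 0.095 ]
(array([0.5008, 0.3022, 0.0828]), np.float64(0.0017201773694093185))
(array([0.518 , 0.2261, 0.0802]), np.float64(0.004665907648039815))
(array([0.457 , 0.2165, 0.0946]), np.float64(0.006240433199612664))
(array([0.4431, 0.29  , 0.0956]), np.float64(0.008019838699746077))
tread far [array([0.5709, 0.3219, 0.045 ]), array([0.5906, 0.2408, 0.045 ])]
tray [array([ 0.6124, -0.1564,  0.048 ]), array([ 0.5934, -0.2825,  0.048 ]), array([ 0.4331, -0.2584,  0.048 ]), array([ 0.4526, -0.1379,  0.048 ])] [ 0.5229 -0.2088  0.048 ]
(array([ 0.5249, -0.2083,  0.0382]), np.float64(0.005822047282440855))
yaw [-7.5748 -8.8828]
lug (array([ 0.4225, -0.2676,  0.0607]), np.float64(0.006101993307648069)) [ 0.4205 -0.2692  0.064 ]
0.25 [282.4841 182.494 ]
0.26 [282.0613 179.574 ]
0.27 [281.635 176.63 ]
```

View pics/c3.png

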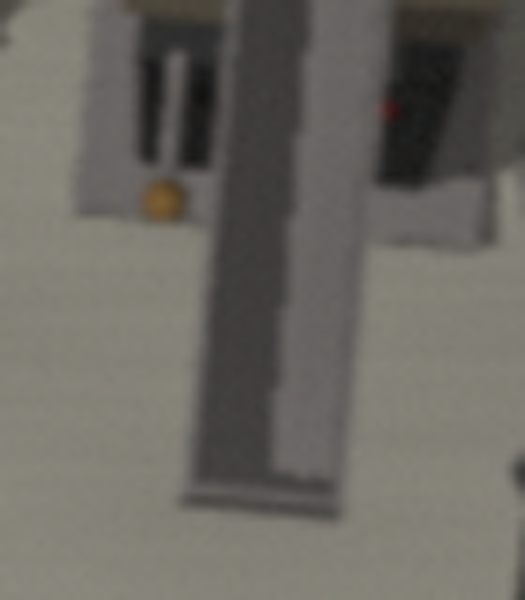

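c3 (7.5x) shows the trough's near-end top corners at (187,490) and (342,500), running slightly right of straight up.

```bash
cat >> h.py <<'E'
def goal(p,Rg=None):
    x,R=pose();l=R.inv().apply(np.array(p)-x)*1000
    print("lin",l.round(1),"twist",np.degrees((R.inv()*Rg).as_rotvec()).round(2) if Rg is not None else 0)
E
python3 - <<'E'
from h import *
np.set_printoptions(precision=4,suppress=True)
T=lambda x,y:(260+x/7.5,130+y/7.5);S=lambda x,y:(170+x/4,150+y/4)
a,b=tri(T(187,490),S(462,122)),tri(T(342,500),S(412,155));print(a,b)
z=(a[0][2]+b[0][2])/2
p=[onz("top",T(*q),z) for q in((187,490),(342,500),(235,10),(393,10))];print(z,p)
d=(p[2]+p[3]-p[0]-p[1]);d/=np.linalg.norm(d);print("dir",d,"w",np.linalg.norm(p[0]-p[1]),"spout",(p[0]+p[1])/2+.02*d)
goal([.479,.257,.130])
E
```

```text
(array([ 0.5937, -0.0112,  0.2567]), np.float64(0.004729226771856702)) (array([ 0.5905, -0.0625,  0.2567]), np.float64(0.004367278561685003))
0.25671009641553505 [array([ 0.592 , -0.0128,  0.2567]), array([ 0.589 , -0.0641,  0.2567]), array([ 0.7561, -0.0283,  0.2567]), array([ 0.7564, -0.0816,  0.2567])]
dir [ 0.9951 -0.0989  0.    ] w 0.05136053175791259 spout [ 0.6104 -0.0404  0.2567]
lin [398.1 254.1 100.9] twist 0
```

>>> send_rows:
  linear:
    - [50, 32, 8]
    - [100, 64, 16]
    - [150, 95, 25]
    - [200, 127, 40]
    - [250, 159, 50]
    - [300, 190, 65]
    - [350, 222, 80]
    - [398, 254, 90]
    - [398, 254, 100]
    - [398, 254, 100]
  twist:
    - [0, 0, 0]
    - [0, 0, 0]
    - [0, 0, 0]
    - [0, 0, 0]
    - [0, 0, 0]
    - [0, 0, 0]
    - [0, 0, 0]
    - [0, 0, 0]
    - [0, 0, 0]
    - [0, 0, 0]
  gripper: [0, 0, 0, 0, 0, 0, 0, 0, 0, 0]
  force: 60

```text
t: 1.4
eef_pos: [0.4786, 0.2571, 0.1303]
orientation: [0.001, 0.992, -0.129, -0.001]
force: [-0.4, 0.6, -0.2]
finger_gap: -0.001
grasp_force: 0.0
```

>>> send_rows:
  linear:
    - [0, 0, 25]
    - [-1, 0, 36]
    - [-2, 1, 46]
    - [-5, 2, 56]
    - [-7, 4, 66]
    - [-9, 5, 73]
  twist:
    - [0, 0, 0]
    - [0, 0, 0]
    - [0, 0, 0]
    - [0, 0, 0]
    - [0, 0, 0]
    - [0, 0, 0]
  gripper: [0, 0, 0, 0, 0, 0]

```text
t: 2.15
eef_pos: [0.4708, 0.257, 0.0593]
orientation: [-0.002, 0.992, -0.127, 0.002]
force: [3.3, 0.1, 5.8]
finger_gap: -0.001
grasp_force: 2.9
```

>>> send_rows:
  linear:
    - [-1, 0, 3]
    - [-1, 0, 5]
    - [-1, 0, 7]
    - [-1, 0, 7]
  twist:
    - [0, 0, 0]
    - [0, 0, 0]
    - [0, 0, 0]
    - [0, 0, 0]
  gripper: [0, 0, 0, 0]

```text
t: 2.65
eef_pos: [0.4703, 0.257, 0.0547]
orientation: [-0.002, 0.992, -0.127, 0.002]
force: [-1.4, -2.1, 17.3]
finger_gap: 0.005
grasp_force: 8.8
```

Run:
```python
from h import *
print(telemetry.state()["force"],pose()[0])
```

```text
[-1.41747348 -2.06118252 17.34616089] [0.47030584 0.25704766 0.05468076]
```

>>> send_rows:
  linear:
    - [0, 0, 1]
    - [0, 0, 1]
    - [3, -2, -20]
    - [8, -5, -45]
    - [8, -5, -90]
    - [8, -5, -140]
    - [8, -5, -140]
  twist:
    - [0, 0, 0]
    - [0, 0, 0]
    - [0, 0, 0]
    - [0, 0, 0]
    - [0, 0, 0]
    - [0, 0, 0]
    - [0, 0, 0]
  gripper: [0, 0, 0, 0, 0, 0, 0]

```text
t: 3.52
eef_pos: [0.4789, 0.2599, 0.1954]
orientation: [-0.003, 0.992, -0.128, 0.003]
force: [-0.6, -1.0, -0.3]
finger_gap: -0.0
grasp_force: 0.0
```

```bash
cat >> h.py <<'E'
def down(yawx): # tool pointing down, tool x at yaw (deg)
    return Ro.from_euler("z",yawx,degrees=True)*Ro.from_euler("x",180,degrees=True)
E
python3 - <<'E'
from h import *
s=telemetry.state();print(np.degrees(s["joints"]).round(1),pose()[1].as_matrix().round(3))
cv2.imwrite("pics/top1.png",viewer.get_image("top"))
goal([.420,-.267,.190],down(-151.1))
E
```

```text
[ 45.6  15.7 -14.4   0.  -59.4  29.7] [[ 0.967 -0.253  0.007]
 [-0.253 -0.967  0.006]
 [ 0.005 -0.008 -1.   ]]
lin [ 78.  523.3   1. ] twist [ -0.21   0.2  136.39]
```

>>> send_rows:
  linear:
    - [0, 40, 0]
    - [6, 80, 0]
    - [12, 120, 0]
    - [18, 160, 0]
    - [24, 200, 0]
    - [30, 240, 0]
    - [36, 280, 0]
    - [42, 320, 0]
    - [48, 360, 0]
    - [58, 410, 0]
    - [68, 460, 0]
    - [78, 523, 0]
  twist:
    - [0, 0, 10]
    - [0, 0, 20]
    - [0, 0, 30]
    - [0, 0, 40]
    - [0, 0, 50]
    - [0, 0, 60]
    - [0, 0, 70]
    - [0, 0, 80]
    - [0, 0, 90]
    - [0, 0, 100]
    - [0, 0, 110]
    - [0, 0, 120]
  gripper: [45, 45, 45, 45, 45, 45, 45, 45, 45, 45, 45, 45]

```text
t: 5.08
eef_pos: [0.419, -0.267, 0.1897]
orientation: [-0.001, -0.383, 0.924, 0.001]
force: [1.9, 0.9, 0.5]
finger_gap: 0.527
grasp_force: 0.0
```

>>> send_rows:
  linear:
    - [0, 0, 0]
    - [0, 0, 0]
    - [0, 0, 0]
  twist:
    - [0, 0, 8.2]
    - [0, 0, 16.4]
    - [0, 0, 16.4]
  gripper: [45, 45, 45]

```text
t: 5.45
eef_pos: [0.4189, -0.2659, 0.1896]
orientation: [-0.001, -0.25, 0.968, 0.001]
force: [0.5, -0.8, -0.1]
finger_gap: 0.527
grasp_force: 0.0
```

Run:
```python
from h import *
p,R=pose();im=viewer.get_image("wrist");cv2.imwrite("pics/w1.png",im)
np.set_printoptions(precision=4,suppress=True)
print(p,R.as_matrix())
c=viewer.camera_info("wrist");M=c["mount"];K=c["camera_matrix"]
def wr(px,z):
    v=(np.array(px)-K[:2,2])/K[0,0];r=np.linalg.norm(v);d=np.r_[v/r*np.sin(r),np.cos(r)]
    d=R.apply(M[:3,:3]@d);o=p+R.apply(M[:3,3]);return o+d*(z-o[2])/d[2]
for x,y in blob(im,(105,120,60),(130,255,255)):print(x,y,wr(x,.080),wr(x,.064))
print(proj("top",np.array([.419,-.267,.064])))
goal([.420,-.267,.045],down(-151.1))
```

```text
[ 0.4189 -0.2659  0.1896] [[-0.8751 -0.4839 -0.0032]
 [-0.4839  0.8751  0.0013]
 [ 0.0022  0.0027 -1.    ]]
[274.6 209.5] [270 196  10  27 255] [ 0.4215 -0.2669  0.08  ] [ 0.4256 -0.2648  0.064 ]
[372.2404 265.917 ]
lin [ -0.4  -1.8 145. ] twist [ 0.12 -0.1   0.12]
```

View pics/w1.png

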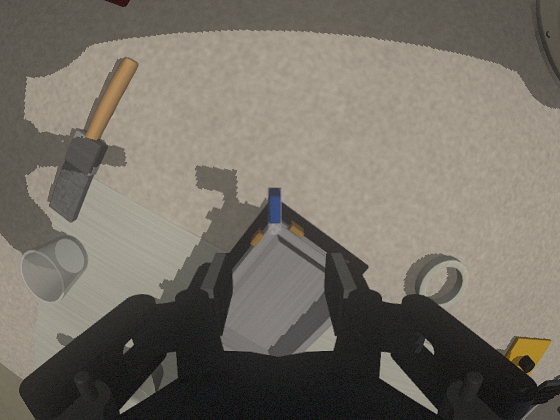

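The wrist view shows the blue lug upright in the picture at column 275, rows 188–222, so it lies square between the fingers and about 2 mm off along tool y. Next: descend and grip.

>>> send_rows:
  linear:
    - [0, -2, 50]
    - [0, -2, 95]
    - [0, -2, 125]
    - [0, -2, 145]
    - [0, -2, 145]
  twist:
    - [0, 0, 0]
    - [0, 0, 0]
    - [0, 0, 0]
    - [0, 0, 0]
    - [0, 0, 0]
  gripper: [45, 45, 45, 45, 45]

```text
t: 6.12
eef_pos: [0.4196, -0.2671, 0.0446]
orientation: [-0.002, -0.25, 0.968, 0.001]
force: [0.5, -0.3, 0.7]
finger_gap: 0.524
grasp_force: 0.0
```

>>> send_rows:
  linear:
    - [0, 0, 0]
    - [0, 0, 0]
    - [0, 0, 0]
    - [0, 0, 0]
    - [0, 0, 0]
    - [0, 0, 0]
  twist:
    - [0, 0, 0]
    - [0, 0, 0]
    - [0, 0, 0]
    - [0, 0, 0]
    - [0, 0, 0]
    - [0, 0, 0]
  gripper: [20, 0, 0, 0, 0, 0]
  force: 100

```text
t: 6.88
eef_pos: [0.4217, -0.268, 0.0474]
orientation: [0.001, -0.25, 0.968, -0.001]
force: [-1.0, 1.8, 5.2]
finger_gap: 0.101
grasp_force: 98.2
```

Run:
```python
from h import *
p,R=pose();print(p,telemetry.state()["force"],telemetry.state()["finger_gap"]*85.4)
# heel in tool coords: 1.795 m along -x tool approx; tray yaw -8
Rt=Ro.from_euler("z",-8,degrees=True)
lug=p+R.apply([0,0,-.019]);mid=lug-Rt.apply([-.095,-.071,.016]);heel=mid+Rt.apply([.052,.032,-.026]);h=R.inv().apply(heel-p)
print(mid,heel,h)
ax=np.cross([0,0,1],heel-p);  # rotate so lug rises
ax/=np.linalg.norm(ax)
for a in(2,4,6,8,10,12):
    Q=Ro.from_rotvec(np.radians(a)*ax);P=heel+Q.apply(p-heel)
    Z=(P-p)[2];print(a,(R.inv().apply(P-p)*1e3).round(1),np.degrees((R.inv()*Q*R).as_rotvec()).round(2),Z)
```

```text
[ 0.42167165 -0.26804047  0.04736684] [-1.045701    1.75550172  5.23080993] 8.63050635430218
[ 0.52559014 -0.21094129  0.0503668 ] [ 0.58153762 -0.18648972  0.0243668 ] [-0.17933501 -0.00583219  0.02327221]
2 [-0.9 -0.  -6.2] [-0.07  2.   -0.  ] 0.006249224046822141
4 [ -2.1  -0.1 -12.5] [-0.13  4.   -0.01] 0.012462812368385319
6 [ -3.4  -0.1 -18.6] [-0.2   6.   -0.01] 0.01863319466444962
8 [ -5.   -0.2 -24.7] [-0.26  8.   -0.01] 0.02475285327466182
10 [ -6.8  -0.3 -30.8] [-0.33  9.99 -0.01] 0.03081433233766654
12 [ -8.8  -0.3 -36.8] [-0.39 11.99 -0.02] 0.03681024687492474
```

>>> send_rows:
  linear:
    - [-1, 0, -8]
    - [-2, 0, -15]
    - [-3, 0, -21]
    - [-5, 0, -27]
    - [-5, 0, -27]
    - [-5, 0, -27]
  twist:
    - [0, 2, 0]
    - [0, 4, 0]
    - [0, 6, 0]
    - [0, 8, 0]
    - [0, 8, 0]
    - [0, 8, 0]
  gripper: [0, 0, 0, 0, 0, 0]

```text
t: 7.62
eef_pos: [0.423, -0.2661, 0.0734]
orientation: [-0.07, -0.247, 0.966, -0.017]
force: [-4.1, -5.8, 1.9]
finger_gap: 0.099
grasp_force: 100.0
```

Run:
```python
from h import *
p,R=pose();print(p,telemetry.state()["force"],np.degrees(np.arccos(-R.as_matrix()[2,2])))
a,b=viewer.get_image("scene"),viewer.get_image("wrist")
cv2.imwrite("pics/p1.png",np.hstack([cv2.resize(a[190:310,170:290],(420,420),interpolation=cv2.INTER_CUBIC),b[:,80:460]]))
```

```text
[ 0.42302378 -0.26609763  0.07343895] [-4.09504085 -5.77062713  1.85825573] 8.222327159968469
```

View pics/p1.png

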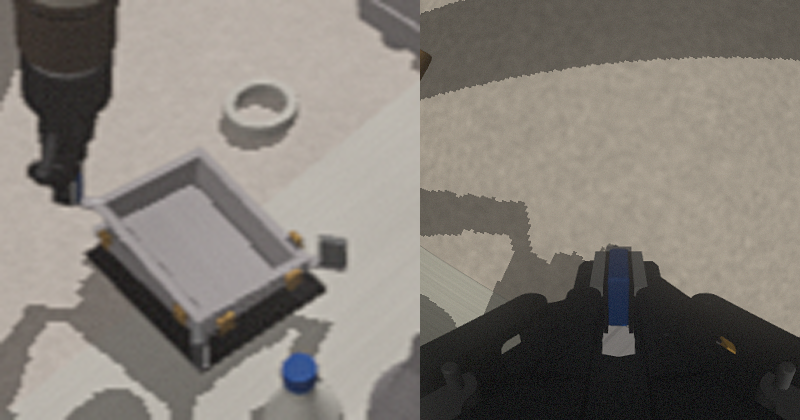

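The tray is tilted lug-up, with its far corner still in the clips and the lug firmly between the pads. I'll lift it straight up, level it and check.

>>> send_rows:
  linear:
    - [0, 0, -8]
    - [0, 0, -18]
    - [0, 0, -35]
    - [0, 0, -60]
    - [0, 0, -80]
    - [0, 0, -100]
    - [0, 0, -120]
    - [0, 0, -120]
    - [0, 0, -120]
  twist:
    - [0, 0, 0]
    - [0, 0, 0]
    - [0, 0, 0]
    - [0, -2, 0]
    - [0, -4, 0]
    - [0, -6, 0]
    - [0, -8, 0]
    - [0, -8, 0]
    - [0, -8, 0]
  gripper: [0, 0, 0, 0, 0, 0, 0, 0, 0]

```text
t: 8.85
eef_pos: [0.4392, -0.2572, 0.1915]
orientation: [-0.001, -0.249, 0.968, 0.001]
force: [0.3, 0.2, -2.1]
finger_gap: 0.097
grasp_force: 98.8
```

Run:
```python
from h import *
p,R=pose();print(p,telemetry.state()["force"],R.as_matrix().round(3))
t,s=viewer.get_image("top"),viewer.get_image("scene")
cv2.imwrite("pics/t2.png",t);cv2.imwrite("pics/s2.png",s)
cv2.imwrite("pics/l1.png",np.hstack([cv2.resize(s[150:310,160:320],(400,400),interpolation=cv2.INTER_CUBIC),cv2.resize(t[150:290,280:420],(400,400),interpolation=cv2.INTER_CUBIC)]))
```

```text
[ 0.43924429 -0.25721151  0.19152763] [ 0.31639223  0.23726106 -2.05035929] [[-0.876 -0.483 -0.001]
 [-0.483  0.876  0.001]
 [ 0.001  0.001 -1.   ]]
```

View pics/l1.png

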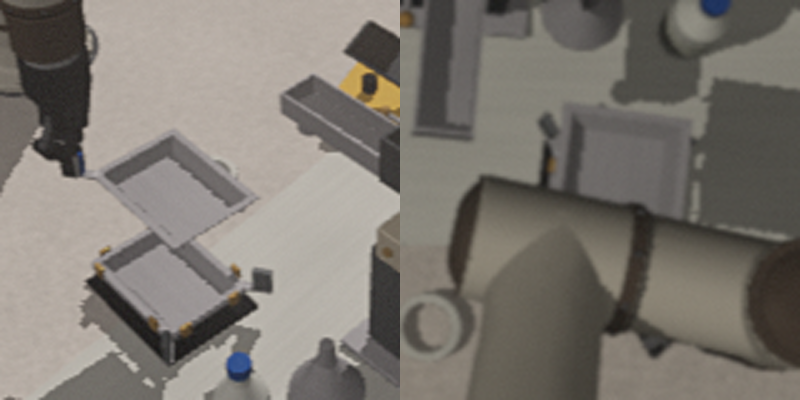

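Only the top tray came up, and the second tray stays in its clips. Rim corners in the left half are (255,197) and (178,245), and in the right half (565,103) and (692,122). I'll check level from these and work out the move.

Run:
```python
from h import *
np.set_printoptions(precision=4,suppress=True)
T=lambda x,y:(280+(x-400)/2.857,150+y/2.857);S=lambda x,y:(160+x/2.5,150+y/2.5)
a,b=tri(T(565,103),S(255,197)),tri(T(692,122),S(178,245));print(a,b)
for q in((98,177),(173,132)):print(onz("scene",S(*q),.194))
print(onz("scene",S(255,197),.194),onz("scene",S(178,245),.194))
p,R=pose();lug=p+R.apply([0,0,-.019]);mid=lug-Ro.from_euler("z",-8,degrees=True).apply([-.095,-.071,.016]);print(mid)
print("under",np.mean([onz("scene",S(*q),.04) for q in((245,285),(95,250),(168,335))],0))
goal(p+np.array([.611,-.0405,.155])-mid)
```

```text
(array([ 0.6289, -0.1531,  0.1891]), np.float64(0.0007500207526916728)) (array([ 0.614 , -0.2662,  0.1925]), np.float64(0.00931220528475936))
[ 0.4727 -0.2466  0.194 ]
[ 0.4834 -0.1366  0.194 ]
[ 0.6327 -0.1564  0.194 ] [ 0.6186 -0.264   0.194 ]
[ 0.5433 -0.2001  0.194 ]
under [ 0.5479 -0.2271  0.04  ]
lin [-136.5  106.9   39. ] twist 0
```

>>> send_rows:
  linear:
    - [-5, 10, 15]
    - [-15, 25, 30]
    - [-35, 45, 39]
    - [-60, 63, 39]
    - [-85, 80, 39]
    - [-105, 95, 39]
    - [-120, 103, 39]
    - [-130, 107, 39]
    - [-134, 108, 39]
    - [-134, 108, 39]
    - [-134, 108, 39]
    - [-134, 108, 39]
  twist:
    - [0, 0, 0]
    - [0, 0, 0]
    - [0, 0, 0]
    - [0, 0, 0]
    - [0, 0, 0]
    - [0, 0, 0]
    - [0, 0, 0]
    - [0, 0, 0]
    - [0, 0, 0]
    - [0, 0, 0]
    - [0, 0, 0]
    - [0, 0, 0]
  gripper: [0, 0, 0, 0, 0, 0, 0, 0, 0, 0, 0, 0]

```text
t: 10.45
eef_pos: [0.5048, -0.0985, 0.1532]
orientation: [0.0, -0.249, 0.968, 0.0]
force: [0.1, 0.5, -2.2]
finger_gap: 0.097
grasp_force: 98.7
```

Run:
```python
from h import *
p,R=pose();print(p,telemetry.state()["force"],telemetry.state()["dq"].round(3))
t,s=viewer.get_image("top"),viewer.get_image("scene")
cv2.imwrite("pics/f1.png",np.hstack([cv2.resize(s[130:310,190:370],(400,400),interpolation=cv2.INTER_CUBIC),cv2.resize(t[110:290,220:400],(400,400),interpolation=cv2.INTER_CUBIC)]))
```

```text
[ 0.50482757 -0.09852415  0.15320721] [ 0.12074839  0.52200179 -2.16836009] [ 0.003  0.002  0.003  0.001 -0.     0.   ]
```

View pics/f1.png

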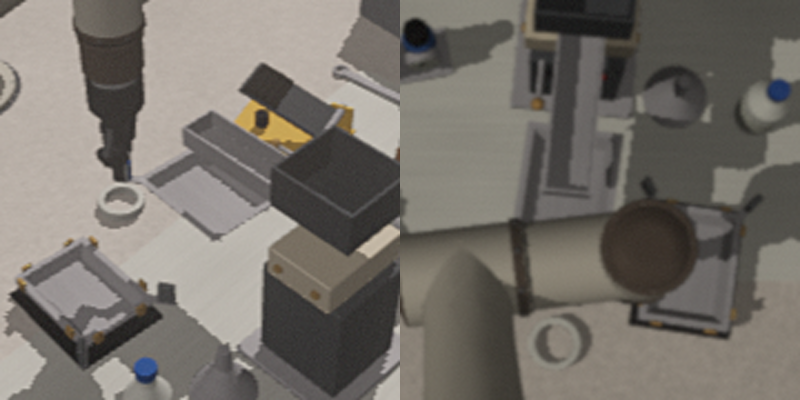

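The tray sits level and centred under the spout end of the trough, the wrist force shows only the tray's weight, and the second tray and the pedal are in place. Handing in.

```bash
python3 -c "
from plant import workorder;print(workorder.finish_job())"
```

```text
the job is handed in; nothing more can be done
None
```

I pressed the pedal to its stop and released it, peeled the top tray off with the second tray left in place, and handed in with it held level and still under the spout, rim about 5 cm below the outlet; the hand-in returned no verdict.

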